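# Pick out the solid metal watchtower by weight and hold it ready over the pin drill

## Robot

A 6-joint arm with a two-finger parallel gripper is mounted at the origin on the work surface. World frame = base frame: x ahead of the robot, y to its left, z up, the work surface at z = 0. Lengths are in m, angles in rad, forces in N, time in s.
With the tool pointing down it reaches from about 0.375 to 0.975 m from the base axis. Payload 3.8 kg.
Tool frame: the origin (TCP) lies midway between the tips of the shut fingers; the grasp point (between the pads) lies 19 mm behind it; z points along the fingers, y is the line along which they close (so a half turn about z gives the same grasp; the last joint's range is limited). The gripper opens to 85 mm and grips with 20 to 120 N. Pads are 22 mm wide; open, the fingers measure 114 mm over their backs; the gripper's body (76 mm by 85 mm) begins 54 mm behind the grasp point. The pads swing forward as they close: fully open they stand 13 mm farther back than shut.
Start: joints at [-1.386, 0.264, 1.604, -0, 1.274, -0.037], TCP at [0.148, -0.658, 0.231] pointing down, gripper open.
Joint ranges: [-2.63, 2.63], [-0.94, 2.18], [0.31, 2.57], [-1.31, 4.45], [0, 2.66], [-2.55, 2.55]. Speed limits (rad/s): [2.57, 2.57, 3.14, 3.14, 3.14, 3.14].

## Interface

Orientations are given as a rotation vector (axis times angle).
In Python, from workcell import read_state, vision, ticket gives the robot as it stands. The module is installed in compiled form; this text tells all that it offers.
- The arm moves only by the tool jog_arm, never from a script. Its arguments are lists of equal length, an entry for each row: "turn": the turn, a rotation vector about the tool's x, y, z in rad, a list of three; "delta_pos": the shift along the tool's x, y, z in m, a list of three; "gripper": the finger opening in m, from 0 to 0.0854. In form: {"turn": [[rx, ry, rz], ...], "delta_pos": [[dx, dy, dz], ...], "gripper": [gripper, ...]}. A call has 1 to 20 rows; each row shifts and turns the commanded pose from where the row before left it, along the tool's axes as they then stand; what a row does not reach is not made up. A row lasts 1/12 s, in which the tool goes at most 41.7 mm and 7.16 degrees, less where a joint would pass 70% of its speed; a pose out of reach is approached as far as the arm can. A call with a gripper value outside its range is refused whole. The fingers move at their own pace and stop on an object; "grip_force" is the grip in N (left out, the last holds). Time passes only in rows, so rows that do not move let the fingers close. It gives the time, the measured TCP pose, the force, the opening and the grip force at its end, in the units of the state.
- read_state(): the state, without advancing time (a new reading comes with each control period).
- vision.read_camera(name): name is "scene" or "top" or "wrist"; returns the picture (480x640x3 uint8, red, green, blue); there is no depth.
- vision.calibration(name): a dict with "vfov" (degrees; the focal length in pixels is half the picture's height over the tangent of half this angle, whatever the lens; pixels are square), "cx", "cy" (the principal point, pixels), "R" (3x3) and "t" (3): a world point X has camera coordinates R X + t; the wrist camera has in their place "mount" (4x4, takes a point from camera to tool coordinates, whose origin is the TCP and whose axes are the flange's). Camera axes: x right, y down, z forward; pixel columns grow to the right and rows downward; lengths in m; the calibration is good to about 2 mm. A picture is of the moment at which its call begins: read the wrist's pose just before it. calibration takes no time and is no camera call.
- ticket.finish_job(): hands the job in; it is judged then, once.
The state is a dict: "time": time; "q": joint angles; "joint_vel": joint speeds; "joint_torque": joint torques, N m; "tool_pos": TCP position; "tcp_rot": TCP orientation; "wrist_force": force on the tool from outside, world axes, zero at the start; "torque": the same for the moment, N m; "width": opening from 0.0 (shut) to 1.0 (fully open); "grip_force": force on a finger pad.
Only numpy, scipy, OpenCV 4.12 (cv2) and the standard library are available. Lean on these libraries where they do the work, as an engineer would, in place of code of your own. Each camera call takes 0.05 s, during which the arm holds its last target. There are 200 camera calls.

## Task

We are about to drill a pin hole in the underside of the solid metal watchtower, so first get the upturned drill ready: turn its black chuck sleeve clockwise, seen from above, until it stops and the jaws are shut on the bit. Then lift the two identical-looking grey towers clear of the table one after the other to feel which is heavier, setting down gently and never dropping either; the lighter one ends standing upright on the table, released, and the heavier one you finish holding in the gripper, upright and centred about 2 cm above the tip of the bit, with neither tower ever touching the drill stand or bit. Do not let go of the heavier tower at the end, and leave the yellow house, jeep, tree and paint pot alone.

Things in the scene. Friction and masses are not known exactly. Their poses are not given: they have to be found in the camera images.
- drill_stand: upturned hobby drill fixed to the table: grey square base plate 100 x 100 x 12 mm, green motor can 68 mm diameter up to 57 mm, black chuck sleeve above, steel bit pointing straight up. Origin: centre of the base's underside, on the chuck axis; z up
- sleeve_grip (a point): point on the chuck axis, 92 mm above the table, at the height to grip the black ribbed sleeve (44 mm diameter, from 70 to 106 mm above the table; three small steel jaws stand on it to 118 mm, within 18 mm of the axis; nothing wider than 34 mm diameter lies between the can's top at 57 mm and the sleeve)
- chuck_sleeve (a joint): turn of the sleeve in rad, growing clockwise seen from above; 0 = jaws wide open, 2.2 = hard stop, the three jaws shut on the bit; starts part way, between 0.75 and 1.25. It turns stiffly (about 0.1 N m) and stays where it is left; grip it firmly, 30 N or more
- bit_tip (a point): tip of the 6 mm bit, on the chuck axis, 136 mm above the table and 30 mm above the sleeve's top
- tower_p: one of two loose grey model watchtowers that differ only in weight (hollow resin 0.14 to 0.18 kg, solid metal 0.42 to 0.56 kg; lift both to tell). Flange 60 mm diameter, 8 mm thick; straight drum 44 mm diameter up to 64 mm, battlements to 72 mm. Grip the drum about 45 mm above the underside. Origin: centre of the underside, z up; yaw does not matter
- tower_q: one of two loose grey model watchtowers that differ only in weight (hollow resin 0.14 to 0.18 kg, solid metal 0.42 to 0.56 kg; lift both to tell). Flange 60 mm diameter, 8 mm thick; straight drum 44 mm diameter up to 64 mm, battlements to 72 mm. Grip the drum about 45 mm above the underside. Origin: centre of the underside, z up; yaw does not matter
- house: yellow model house, 94 x 84 x 121 mm, a bystander; origin: centre of the underside
- jeep: small rust-brown model jeep, 62 x 32 x 33 mm, a bystander; origin: centre of the underside
- tree: model tree on a rock, 64 mm diameter, 108 mm tall, a bystander; origin: centre of the underside
- paint_pot: small paint jar with a blue cap, 34 mm diameter, 40 mm tall, a bystander; origin: centre of the underside

How it is judged:
On the way, in this order (a step that is already met when the one before it is completed fails the run):
1. the chuck sleeve is turned home, its jaws shut on the bit (value of joint chuck_sleeve above 2.05 rad), for 0.2 s.
2. the lighter tower is lifted clear of the table while the other stands there with over 3 N (the heavier may be lifted before or after it) ((((height (world z) of tower_p above 0.03 m and contact force between tower_p and the fingers above 1 N) and height (world z) of tower_q below 0.006 m and contact force between tower_q and the fingers below 0.1 N and contact force between tower_q and anything else above 3 N) or ((height (world z) of tower_q above 0.03 m and contact force between tower_q and the fingers above 1 N) and height (world z) of tower_p below 0.006 m and contact force between tower_p and the fingers below 0.1 N and contact force between tower_p and anything else above 3 N))), for 0.2 s.
3. then the heavier tower is lifted clear while the other stands on the table with under 2.5 N ((((height (world z) of tower_p above 0.03 m and contact force between tower_p and the fingers above 1 N) and height (world z) of tower_q below 0.006 m and contact force between tower_q and the fingers below 0.1 N and contact force between tower_q and anything else between 0.5 and 2.5 N) or ((height (world z) of tower_q above 0.03 m and contact force between tower_q and the fingers above 1 N) and height (world z) of tower_p below 0.006 m and contact force between tower_p and the fingers below 0.1 N and contact force between tower_p and anything else between 0.5 and 2.5 N))), for 0.2 s.
At the end, for the whole second after the job is handed in: Sleeve over 2.05 rad; heavier tower held still, upright within 0.15 rad, within 10 mm of the bit axis, underside 6 to 40 mm above the tip, touching nothing but the fingers; lighter tower released, still and upright (0.1 rad) on the table; bystanders within 30 mm of their starts (value of joint chuck_sleeve above 2.05 rad and ((horizontal distance between tower_p and bit_tip below 0.01 m and z of tower_p in the frame of bit_tip between 0.006 and 0.04 m and angle between tower_p's own z axis and vertical below 0.15 rad and contact force between tower_p and the fingers above 1 N and contact force between tower_p and drill_stand below 0.1 N and linear speed of tower_p below 0.03 m/s and height (world z) of tower_q below 0.006 m and angle between tower_q's own z axis and vertical below 0.1 rad and contact force between tower_q and the fingers below 0.1 N and contact force between tower_q and anything else below 2.5 N and linear speed of tower_q below 0.02 m/s and contact force between tower_q and tower_p below 0.1 N) or (horizontal distance between tower_q and bit_tip below 0.01 m and z of tower_q in the frame of bit_tip between 0.006 and 0.04 m and angle between tower_q's own z axis and vertical below 0.15 rad and contact force between tower_q and the fingers above 1 N and contact force between tower_q and drill_stand below 0.1 N and linear speed of tower_q below 0.03 m/s and height (world z) of tower_p below 0.006 m and angle between tower_p's own z axis and vertical below 0.1 rad and contact force between tower_p and the fingers below 0.1 N and contact force between tower_p and anything else below 2.5 N and linear speed of tower_p below 0.02 m/s and contact force between tower_p and tower_q below 0.1 N)) and distance of each of house, jeep, tree, paint_pot from where it was at the start of the episode below 0.03 m); the arm keeps its last pose, push and grip.
It fails at once if a tower is dropped: it moves faster than 0.5 m/s outside the fingers ((linear speed of tower_p above 0.5 m/s and contact force between tower_p and the fingers below 0.1 N) or (linear speed of tower_q above 0.5 m/s and contact force between tower_q and the fingers below 0.1 N)).
It fails at once if a tower touches the drill stand, chuck or bit (contact force between any of tower_p, tower_q and drill_stand above 1 N).
It fails at once if a bystander is moved by more than 30 mm (distance of any of house, jeep, tree, paint_pot from where it was at the start of the episode above 0.03 m).
It also fails if it takes over 72 s, if anything falls off the work surface, if the arm or the gripper's body presses on something with over 40 N, if the wrist force passes 120 N, or if a joint passes its speed limit or range.

## Working session

There is one attempt and no reset: what is moved stays moved. The work goes in short steps, Python scripts to look and compute and a tool call to move; the robot and the scene stay as the last step left them, time stands still between calls to the robot, and variables do not carry over. Pictures are saved under pics/ and viewed, at most 10 in all, crops included, and the job is handed in when it is done.

Besides the shell and the picture viewer there is one more tool, called after ">>>" in YAML: its name, and indented under it one key for each argument. jog_arm: Moves the arm, as the interface text tells. Its arguments: {"type":"object","properties":{"turn":{"type":"array","items":{"type":"array","items":{"type":"number"}}},"delta_pos":{"type":"array","items":{"type":"array","items":{"type":"number"}}},"gripper":{"type":"array","items":{"type":"number"}},"grip_force":{"type":"number"}},"required":["turn","delta_pos","gripper"]}

```bash
mkdir -p pics
python3 - <<'E'
from workcell import read_state, vision
import cv2,numpy as np
np.set_printoptions(precision=4,suppress=True)
for n in("scene","top"):
    im=vision.read_camera(n); cv2.imwrite(f"pics/{n}0.png",im[:,:,::-1]); print(n,vision.calibration(n))
s=read_state(); print(s)
E
```

```text
scene {'vfov': 50.70746263853486, 'cx': 325.8283779082078, 'cy': 231.80711074626674, 'R': array([[ 0.8413,  0.5404, -0.0139],
       [ 0.3252, -0.5264, -0.7856],
       [-0.4318,  0.6564, -0.6186]]), 't': array([-0.5437, -0.1118,  1.5174])}
top {'vfov': 48.422308324570466, 'cx': 325.8769551990552, 'cy': 237.54091733900472, 'R': array([[ 0.0286, -0.9995, -0.0091],
       [-0.9914, -0.0272, -0.1284],
       [ 0.1281,  0.0127, -0.9917]]), 't': array([0.0009, 0.619 , 1.2741])}
{'time': 0.1, 'q': array([-1.3859,  0.2647,  1.6052, -0.    ,  1.2737, -0.0369]), 'joint_vel': array([-0.0003, -0.0025, -0.0029,  0.0024,  0.0007, -0.0005]), 'joint_torque': array([  0.0004, -51.6709, -36.8589,  -0.0001,   0.0063,   0.    ]), 'tool_pos': array([ 0.1483, -0.6578,  0.2301]), 'tcp_rot': array([-3.1202, -0.3474,  0.0003]), 'wrist_force': array([-0.7671, -0.0369, -0.0781]), 'torque': array([-0.0186, -0.0154,  0.0482]), 'grip_force': 0.0, 'width': 1.0020563224047072}
```

View pics/top0.png

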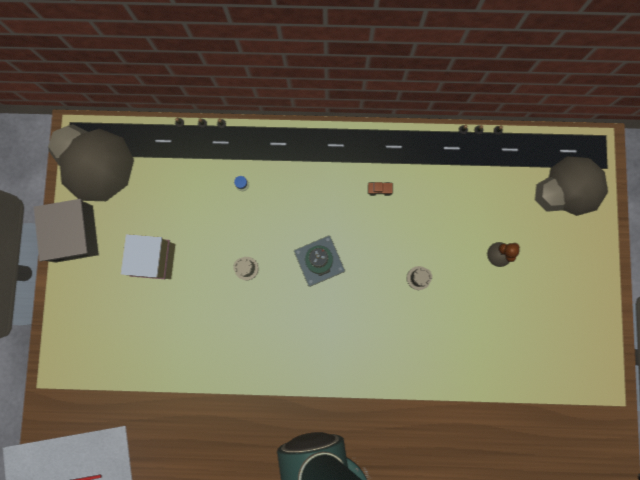

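View pics/scene0.png

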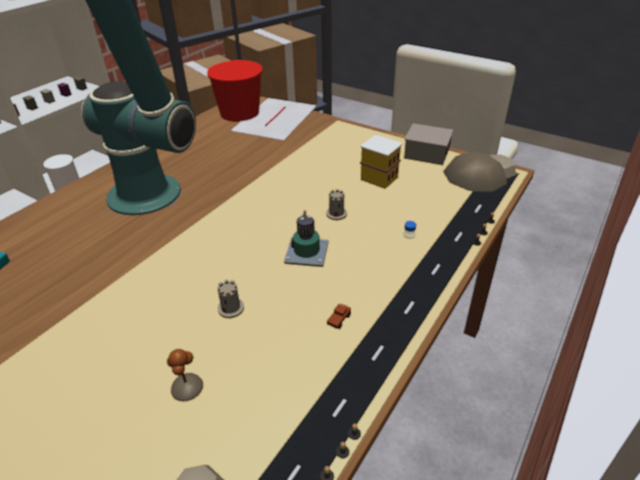

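```bash
cat > h.py <<'E'
import cv2,numpy as np
from workcell import vision,read_state
np.set_printoptions(precision=4,suppress=True)
def cam(n):
    c=vision.calibration(n); f=240/np.tan(np.radians(c['vfov'])/2)
    return np.array([[f,0,c['cx']],[0,f,c['cy']],[0,0,1]]),np.array(c['R']),np.array(c['t'])
def proj(n,X):
    K,R,t=cam(n); p=(np.atleast_2d(X)@R.T+t)@K.T; return p[:,:2]/p[:,2:]
def back(n,u,v,z):
    K,R,t=cam(n); d=R.T@np.linalg.inv(K)@[u,v,1]; C=-R.T@t; return C+d*(z-C[2])/d[2]
E
python3 - <<'E'
from h import *
T=cv2.imread('pics/top0.png');S=cv2.imread('pics/scene0.png')
def crop(im,c,w=26,s=5):
    x,y=c; return cv2.resize(im[y-w:y+w,x-w:x+w],(260,260),interpolation=cv2.INTER_CUBIC)
r1=np.hstack([crop(T,c) for c in((246,268),(320,260),(420,278))])
r2=np.hstack([crop(S,(336,205)),crop(S,(307,240),40),crop(S,(230,298))])
cv2.imwrite('pics/c.png',np.vstack([r1,r2]))
for n,u,v,z in (('top',245,267,.072),('top',420,277,.072),('top',319.5,261,.012),('scene',337,214,.008),('scene',230.5,309,.008),('scene',305,212,.136),('scene',307,252,.012),('top',145,256,.121),('top',380,188,.033),('top',500,254,.03),('top',240,182,.04)): print(n,u,v,back(n,u,v,z))
E
```

```text
top 245 267 [0.5384 0.2088 0.072 ]
top 420 277 [ 0.5263 -0.2083  0.072 ]
top 319.5 261 [0.5628 0.0328 0.012 ]
scene 337 214 [0.549  0.2092 0.008 ]
scene 230.5 309 [ 0.5352 -0.2224  0.008 ]
scene 305 212 [0.5719 0.0275 0.136 ]
scene 307 252 [0.5728 0.0266 0.012 ]
top 145 256 [0.5539 0.4328 0.121 ]
top 380 188 [ 0.7483 -0.1135  0.033 ]
top 500 254 [ 0.5909 -0.4116  0.03  ]
top 240 182 [0.7527 0.2367 0.04  ]
```

View pics/c.png

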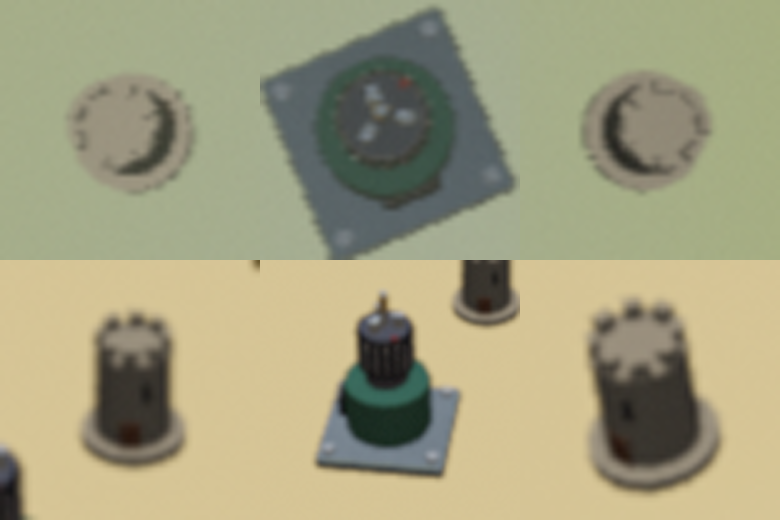

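Run:
```python
from h import *
for n,u,v,z in (('top',245.8,268,.006),('scene',336.1,213.7,.006),('top',418.8,277.8,.006),('scene',230.1,307.7,.006),('top',318.3,256.9,.106),('top',318.8,260.4,.012),('scene',304.5,209.8,.136)): print(n,u,v,back(n,u,v,z))
print(vision.calibration('wrist'))
```

```text
top 245.8 268 [0.5405 0.2174 0.006 ]
scene 336.1 213.7 [0.5447 0.2114 0.006 ]
top 418.8 277.8 [ 0.5281 -0.2163  0.006 ]
scene 230.1 307.7 [ 0.5303 -0.2186  0.006 ]
top 318.3 256.9 [0.5643 0.0337 0.106 ]
top 318.8 260.4 [0.5642 0.0346 0.012 ]
scene 304.5 209.8 [0.5658 0.0342 0.136 ]
{'vfov': 62.858134128706205, 'cx': 322.94361722851244, 'cy': 239.6535456526475, 'mount': array([[-0.0001, -0.9602, -0.2793,  0.0707],
       [ 1.    , -0.0004,  0.0009, -0.0003],
       [-0.0009, -0.2793,  0.9602, -0.1419],
       [ 0.    ,  0.    ,  0.    ,  1.    ]])}
```

>>> jog_arm:
  turn:
    - [0,0,0]
    - [0,0,0]
    - [0,0,0]
    - [0,0,0]
    - [0,0,0]
    - [0,0,0]
    - [0,0,0]
    - [0,0,0]
    - [0,0,0]
    - [0,0,0]
    - [0,0,0]
    - [0,0,0]
    - [0,0,0]
    - [0,0,0]
    - [0,0,0]
    - [0,0,0]
    - [0,0,0]
    - [0,0,0]
    - [0,0,0]
    - [0,0,0]
  delta_pos:
    - [0.028,-0.0291,0]
    - [0.028,-0.0291,0]
    - [0.028,-0.0291,0]
    - [0.028,-0.0291,0]
    - [0.028,-0.0291,0]
    - [0.028,-0.0291,0]
    - [0.028,-0.0291,0]
    - [0.028,-0.0291,0]
    - [0.028,-0.0291,0]
    - [0.028,-0.0291,0]
    - [0.028,-0.0291,0]
    - [0.028,-0.0291,0]
    - [0.028,-0.0291,0]
    - [0.028,-0.0291,0]
    - [0.028,-0.0291,0]
    - [0.028,-0.0291,0]
    - [0.028,-0.0291,0]
    - [0.028,-0.0291,0]
    - [0.028,-0.0291,0]
    - [0.028,-0.0291,0]
  gripper: [0.085,0.085,0.085,0.085,0.085,0.085,0.085,0.085,0.085,0.085,0.085,0.085,0.085,0.085,0.085,0.085,0.085,0.085,0.085,0.085]
  grip_force: 60

```text
time: 1.77
tool_pos: [0.567, 0.0345, 0.2308]
tcp_rot: [3.122, 0.348, -0.001]
wrist_force: [-0.3, -0.2, 0.2]
width: 0.996
grip_force: 0.0
```

>>> jog_arm:
  turn:
    - [0,0,-0.12]
    - [0,0,-0.12]
    - [0,0,-0.12]
    - [0,0,-0.12]
    - [0,0,-0.12]
    - [0,0,-0.12]
    - [0,0,-0.12]
    - [0,0,-0.12]
    - [0,0,-0.12]
    - [0,0,-0.12]
    - [0,0,-0.12]
    - [0,0,-0.12]
    - [0,0,-0.12]
    - [0,0,-0.12]
    - [0,0,-0.12]
    - [0,0,-0.12]
    - [0,0,-0.12]
    - [0,0,-0.12]
    - [0,0,0]
    - [0,0,0]
  delta_pos:
    - [0,0,0]
    - [0,0,0]
    - [0,0,0]
    - [0,0,0]
    - [0,0,0]
    - [0,0,0]
    - [0,0,0]
    - [0,0,0]
    - [0,0,0]
    - [0,0,0]
    - [0,0,0]
    - [0,0,0]
    - [0,0,0]
    - [0,0,0]
    - [0,0,0]
    - [0,0,0]
    - [0,0,0]
    - [0,0,0]
    - [0,0,0]
    - [0,0,0]
  gripper: [0.085,0.085,0.085,0.085,0.085,0.085,0.085,0.085,0.085,0.085,0.085,0.085,0.085,0.085,0.085,0.085,0.085,0.085,0.085,0.085]

```text
time: 3.43
tool_pos: [0.5664, 0.0325, 0.2308]
tcp_rot: [-1.17, -2.915, 0.001]
wrist_force: [-0.1, -0.1, 0.1]
width: 0.994
grip_force: 0.0
```

```bash
cat >> h.py <<'E'
from scipy.spatial.transform import Rotation as Ro
def wcam():
    c=vision.calibration('wrist'); s=read_state(); f=240/np.tan(np.radians(c['vfov'])/2)
    T=np.eye(4);T[:3,:3]=Ro.from_rotvec(s['tcp_rot']).as_matrix();T[:3,3]=s['tool_pos']
    return np.array([[f,0,c['cx']],[0,f,c['cy']],[0,0,1]]),T@c['mount']
def wproj(M,X):
    K,T=M; p=(np.atleast_2d(X)-T[:3,3])@T[:3,:3]@K.T; return p[:,:2]/p[:,2:]
def wback(M,u,v,z):
    K,T=M; d=T[:3,:3]@np.linalg.inv(K)@[u,v,1]; return T[:3,3]+d*(z-T[2,3])/d[2]
def ring(c,r,z): 
    a=np.linspace(0,2*np.pi,60); return np.c_[c[0]+r*np.cos(a),c[1]+r*np.sin(a),0*a+z]
def draw(im,P,col): cv2.polylines(im,[np.round(P).astype(int)],False,col,1)
def st(*tgt):
    s=read_state(); R=Ro.from_rotvec(s['tcp_rot']).as_matrix()
    print('t',s['time'],'q',s['q'],'p',s['tool_pos'],'F',s['wrist_force'],'T',s['torque'],'g',s['grip_force'],s['width'],'yaw',np.arctan2(R[1,0],R[0,0]),'z',R[:,2])
    for X in tgt: print('delta tool',R.T@(np.array(X)-s['tool_pos']))
E
python3 - <<'E'
from h import *
st((.565,.034,.073))
M=wcam(); im=vision.read_camera('wrist')[:,:,::-1].copy()
c=(.565,.034)
for r,z,k in((.022,.106,(0,0,255)),(.034,.057,(0,255,255)),(.003,.136,(255,0,0))): draw(im,wproj(M,ring(c,r,z)),k)
cv2.imwrite('pics/w1.png',im)
E
```

```text
t 3.4333 q [ 0.0133  0.062   1.8379 -0.      1.2426 -0.7943] p [0.5664 0.0325 0.2308] F [-0.1054 -0.0556  0.1312] T [-0.0105  0.0204  0.0375] g 0.0 0.9939775816896623 yaw 2.378474398813924 z [-0.0008 -0.     -1.    ]
delta tool [0.002  0.0002 0.1578]
```

View pics/w1.png

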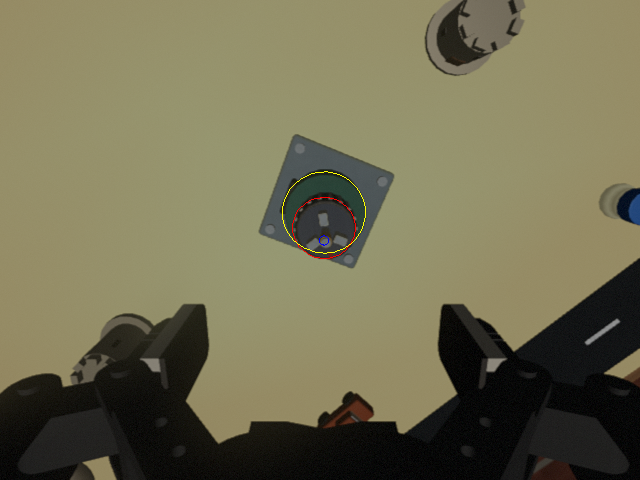

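>>> jog_arm:
  turn:
    - [0,0,0]
    - [0,0,0]
    - [0,0,0]
    - [0,0,0]
    - [0,0,0]
    - [0,0,0]
    - [0,0,0]
    - [0,0,0]
    - [0,0,0]
    - [0,0,0]
    - [0,0,0]
    - [0,0,0]
    - [0,0,0]
    - [0,0,0]
    - [0,0,0]
    - [0,0,0]
    - [0,0,0]
    - [0,0,0]
    - [0,0,0]
  delta_pos:
    - [0.002,0,0.02]
    - [0,0,0.02]
    - [0,0,0.02]
    - [0,0,0.02]
    - [0,0,0.02]
    - [0,0,0.02]
    - [0,0,0.02]
    - [0,0,0.017]
    - [0,0,0]
    - [0,0,0]
    - [0,0,0]
    - [0,0,0]
    - [0,0,0]
    - [0,0,0]
    - [0,0,0]
    - [0,0,0]
    - [0,0,0]
    - [0,0,0]
    - [0,0,0]
  gripper: [0.085,0.085,0.085,0.085,0.085,0.085,0.085,0.085,0.085,0.085,0.07,0.055,0.045,0.035,0.035,0.035,0.035,0.035,0.035]
  grip_force: 60

```text
time: 5.07
tool_pos: [0.5669, 0.0343, 0.0763]
tcp_rot: [1.164, 2.915, 0.003]
wrist_force: [-0.9, 3.4, 5.6]
width: 0.496
grip_force: 60.8
```

```bash
python3 -c "
from h import *
st()"
```

```text
t 5.0667 q [ 0.0162  0.2071  1.9811  0.0008  0.9499 -0.795 ] p [0.5669 0.0343 0.0763] F [-0.8577  3.3921  5.6255] T [ 0.3382  0.0371 -0.0529] g 60.807602405548096 0.49573852405921204 yaw 2.381462544028696 z [ 0.0035  0.0007 -1.    ]
```

>>> jog_arm:
  turn:
    - [0,0,0.1]
    - [0,0,0.1]
    - [0,0,0.1]
    - [0,0,0.1]
    - [0,0,0.1]
    - [0,0,0.1]
    - [0,0,0.1]
    - [0,0,0.1]
    - [0,0,0.1]
    - [0,0,0]
  delta_pos:
    - [0,0,0]
    - [0,0,0]
    - [0,0,0]
    - [0,0,0]
    - [0,0,0]
    - [0,0,0]
    - [0,0,0]
    - [0,0,0]
    - [0,0,0]
    - [0,0,0]
  gripper: [0.035,0.035,0.035,0.035,0.035,0.035,0.035,0.035,0.035,0.035]

```text
time: 5.9
tool_pos: [0.5676, 0.0345, 0.0763]
tcp_rot: [2.319, 2.115, 0.007]
wrist_force: [3.0, 3.2, 5.4]
width: 0.497
grip_force: 61.0
```

```bash
python3 -c "
from h import *
st()"
```

```text
t 5.9 q [0.0164 0.2074 1.9806 0.0011 0.9485 0.1075] p [0.5676 0.0345 0.0763] F [2.9573 3.1743 5.3507] T [ 0.4557 -0.3003 -0.071 ] g 61.00245416164398 0.4967576411441781 yaw 1.4790292119736492 z [ 0.0051  0.001  -1.    ]
```

>>> jog_arm:
  turn:
    - [0,0,0.05]
    - [0,0,0.05]
    - [0,0,0.05]
    - [0,0,0.05]
    - [0,0,0]
  delta_pos:
    - [0,0,0]
    - [0,0,0]
    - [0,0,0]
    - [0,0,0]
    - [0,0,0]
  gripper: [0.035,0.035,0.035,0.035,0.035]

```text
time: 6.32
tool_pos: [0.5678, 0.0345, 0.0763]
tcp_rot: [2.516, 1.878, 0.008]
wrist_force: [3.8, 2.9, 5.9]
width: 0.5
grip_force: 61.1
```

```bash
python3 -c "
from h import *
st()"
```

```text
t 6.3167 q [0.0163 0.2076 1.9805 0.0011 0.9482 0.304 ] p [0.5678 0.0345 0.0763] F [3.8001 2.9024 5.9249] T [ 0.4377 -0.3604 -0.0992] g 61.054447889328 0.5004046893168974 yaw 1.2825005606105482 z [ 0.0053  0.0009 -1.    ]
```

Turned 1.1 rad; no stop yet (torque still about 0.1). Continue.

>>> jog_arm:
  turn:
    - [0,0,0.05]
    - [0,0,0.05]
    - [0,0,0.05]
    - [0,0,0]
  delta_pos:
    - [0,0,0]
    - [0,0,0]
    - [0,0,0]
    - [0,0,0]
  gripper: [0.035,0.035,0.035,0.035]

```text
time: 6.65
tool_pos: [0.5676, 0.0338, 0.0763]
tcp_rot: [2.645, 1.688, 0.006]
wrist_force: [2.5, 1.0, 4.9]
width: 0.496
grip_force: 61.1
```

```bash
python3 -c "
from h import *
st()"
```

```text
t 6.65 q [ 0.0163  0.2075  1.9805 -0.0014  0.9486  0.4516] p [0.5676 0.0338 0.0763] F [2.5228 0.9545 4.9439] T [ 0.0657 -0.1837  0.9155] g 61.11736536026001 0.49559702838694203 yaw 1.1363021099055501 z [ 0.005  -0.0011 -1.    ]
```

>>> jog_arm:
  turn:
    - [0,0,0.05]
    - [0,0,0.05]
    - [0,0,0]
  delta_pos:
    - [0,0,0]
    - [0,0,0]
    - [0,0,0]
  gripper: [0.035,0.035,0.035]

```text
time: 6.9
tool_pos: [0.5667, 0.0321, 0.0762]
tcp_rot: [2.723, 1.557, 0.0]
wrist_force: [0.2, -4.2, 8.8]
width: 0.493
grip_force: 61.4
```

```bash
python3 -c "
from h import *
st()"
```

```text
t 6.9 q [ 0.0154  0.2072  1.9811 -0.0053  0.9507  0.5502] p [0.5667 0.0321 0.0762] F [ 0.2167 -4.1816  8.7654] T [-0.799   0.2363  1.6426] g 61.42547965049744 0.49311838597097946 yaw 1.0390602350272333 z [ 0.0027 -0.0043 -1.    ]
```

>>> jog_arm:
  turn:
    - [0,0,0]
    - [0,0,0]
    - [0,0,0]
    - [0,0,0]
    - [0,0,0]
    - [0,0,0]
    - [0,0,0]
    - [0,0,0]
    - [0,0,0]
    - [0,0,0]
    - [0,0,0]
    - [0,0,0]
    - [0,0,0]
    - [0,0,0]
    - [0,0,0]
    - [0,0,0]
    - [0,0,0]
    - [0,0,0]
    - [0,0,0]
    - [0,0,0]
  delta_pos:
    - [0,0,0]
    - [0,0,0]
    - [0,0,0]
    - [0,0,0]
    - [0,0,0]
    - [0,0,0]
    - [0,0,-0.01]
    - [0,0,-0.025]
    - [0,0,-0.03]
    - [0,0,-0.03]
    - [0,0,-0.03]
    - [0,0,-0.03]
    - [0.0285,-0.0226,0]
    - [0.0285,-0.0226,0]
    - [0.0285,-0.0226,0]
    - [0.0285,-0.0226,0]
    - [0.0285,-0.0226,0]
    - [0,0,0]
    - [0,0,0]
    - [0,0,0]
  gripper: [0.085,0.085,0.085,0.085,0.085,0.085,0.085,0.085,0.085,0.085,0.085,0.085,0.085,0.085,0.085,0.085,0.085,0.085,0.085,0.085]

```text
time: 8.57
tool_pos: [0.5414, 0.2141, 0.2297]
tcp_rot: [2.731, 1.551, 0.0]
wrist_force: [0.1, -0.2, 0.0]
width: 0.997
grip_force: 0.0
```

Run:
```python
from h import *
c=(.5425,.214)
st((*c,.023))
M=wcam(); im=vision.read_camera('wrist')[:,:,::-1].copy()
for r,z,k in((.022,.064,(0,0,255)),(.03,.0,(0,255,255)),(.03,.008,(255,0,0))): draw(im,wproj(M,ring(c,r,z)),k)
for r,z,k in((.022,.106,(0,0,255)),(.003,.136,(255,0,0))): draw(im,wproj(M,ring((.565,.034),r,z)),k)
cv2.imwrite('pics/w2.png',im)
```

```text
t 8.5667 q [ 0.3341  0.0904  1.8094 -0.0006  1.2416  0.8722] p [0.5414 0.2141 0.2297] F [ 0.0848 -0.1639  0.0312] T [-0.0262  0.0358 -0.001 ] g 0.0 0.996502049275698 yaw 1.0329225992569822 z [ 0.0003 -0.0005 -1.    ]
delta tool [0.0006 0.0009 0.2067]
```

View pics/w2.png

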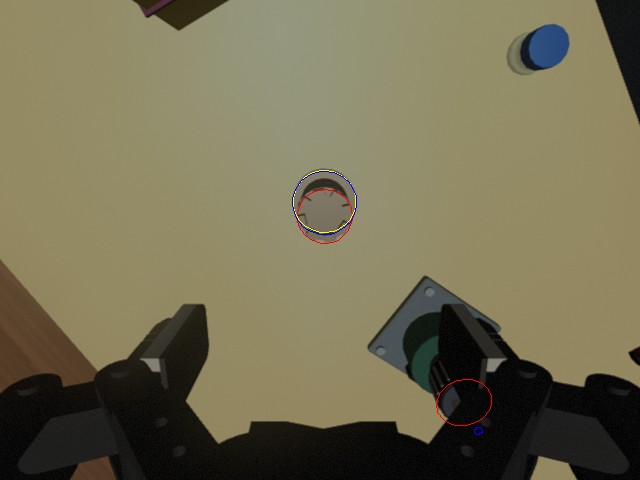

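>>> jog_arm:
  turn:
    - [0,0,0]
    - [0,0,0]
    - [0,0,0]
    - [0,0,0]
    - [0,0,0]
    - [0,0,0]
    - [0,0,0]
    - [0,0,0]
    - [0,0,0]
    - [0,0,0]
    - [0,0,0]
    - [0,0,0]
    - [0,0,0]
    - [0,0,0]
    - [0,0,0]
    - [0,0,0]
    - [0,0,0]
    - [0,0,0]
    - [0,0,0]
    - [0,0,0]
  delta_pos:
    - [0,0.001,0.025]
    - [0,0,0.03]
    - [0,0,0.03]
    - [0,0,0.03]
    - [0,0,0.03]
    - [0,0,0.03]
    - [0,0,0.02]
    - [0,0,0.01]
    - [0,0,0]
    - [0,0,0]
    - [0,0,0]
    - [0,0,0]
    - [0,0,0]
    - [0,0,0]
    - [0,0,0]
    - [0,0,0]
    - [0,0,0]
    - [0,0,0]
    - [0,0,0]
    - [0,0,0]
  gripper: [0.085,0.085,0.085,0.085,0.085,0.085,0.085,0.085,0.085,0.075,0.065,0.055,0.05,0.045,0.04,0.035,0.035,0.035,0.035,0.035]
  grip_force: 45

```text
time: 10.28
tool_pos: [0.5433, 0.2142, 0.0259]
tcp_rot: [2.732, 1.55, 0.004]
wrist_force: [-0.6, 0.1, 6.1]
width: 0.507
grip_force: 46.1
```

```bash
python3 -c "
from h import *
st()"
```

```text
t 10.2833 q [0.3328 0.3009 1.9732 0.0001 0.8652 0.8715] p [0.5433 0.2142 0.0259] F [-0.5924  0.07    6.118 ] T [0.052  0.2484 0.0013] g 46.137775182724 0.5072597190461787 yaw 1.0319325699740247 z [ 0.0021  0.0008 -1.    ]
```

Gripped (opening ≈ 43 mm). Lift 60 mm.

>>> jog_arm:
  turn:
    - [0,0,0]
    - [0,0,0]
    - [0,0,0]
    - [0,0,0]
    - [0,0,0]
    - [0,0,0]
    - [0,0,0]
    - [0,0,0]
    - [0,0,0]
    - [0,0,0]
    - [0,0,0]
    - [0,0,0]
  delta_pos:
    - [0,0,-0.005]
    - [0,0,-0.01]
    - [0,0,-0.01]
    - [0,0,-0.01]
    - [0,0,-0.01]
    - [0,0,-0.01]
    - [0,0,-0.005]
    - [0,0,0]
    - [0,0,0]
    - [0,0,0]
    - [0,0,0]
    - [0,0,0]
  gripper: [0.035,0.035,0.035,0.035,0.035,0.035,0.035,0.035,0.035,0.035,0.035,0.035]

```text
time: 11.28
tool_pos: [0.5417, 0.2134, 0.0834]
tcp_rot: [-2.732, -1.55, 0.002]
wrist_force: [-0.6, 0.0, -1.5]
width: 0.506
grip_force: 45.9
```

```bash
python3 -c "
from h import *
st()"
```

```text
t 11.2833 q [0.3325 0.2262 1.9419 0.     0.975  0.8715] p [0.5417 0.2134 0.0834] F [-0.5972  0.0282 -1.4586] T [-0.0282  0.0032  0.0309] g 45.86245357990265 0.505529254391826 yaw 1.0317865200064475 z [-0.0015 -0.0005 -1.    ]
```

>>> jog_arm:
  turn:
    - [0,0,0]
    - [0,0,0]
    - [0,0,0]
    - [0,0,0]
    - [0,0,0]
    - [0,0,0]
    - [0,0,0]
    - [0,0,0]
    - [0,0,0]
    - [0,0,0]
    - [0,0,0]
    - [0,0,0]
  delta_pos:
    - [0,0,0.005]
    - [0,0,0.01]
    - [0,0,0.01]
    - [0,0,0.01]
    - [0,0,0.008]
    - [0,0,0.005]
    - [0,0,0.003]
    - [0,0,0.002]
    - [0,0,0.002]
    - [0,0,0.0015]
    - [0,0,0.001]
    - [0,0,0]
  gripper: [0.035,0.035,0.035,0.035,0.035,0.035,0.035,0.035,0.035,0.035,0.035,0.035]

```text
time: 12.28
tool_pos: [0.5425, 0.2137, 0.027]
tcp_rot: [2.733, 1.55, 0.001]
wrist_force: [0.3, -0.0, -2.1]
width: 0.508
grip_force: 45.9
```

```bash
python3 -c "
from h import *
st()"
```

```text
t 12.2833 q [0.3326 0.2989 1.9734 0.     0.869  0.8715] p [0.5425 0.2137 0.027 ] F [ 0.3098 -0.0015 -2.0975] T [0.0005 0.0427 0.0128] g 45.862106680870056 0.5081440685324555 yaw 1.0318075782396552 z [ 0.0004  0.0002 -1.    ]
```

>>> jog_arm:
  turn:
    - [0,0,0]
    - [0,0,0]
    - [0,0,0]
    - [0,0,0]
  delta_pos:
    - [0,0,0.0005]
    - [0,0,0.0005]
    - [0,0,0.0005]
    - [0,0,0]
  gripper: [0.035,0.035,0.035,0.035]

```text
time: 12.62
tool_pos: [0.5426, 0.2137, 0.0259]
tcp_rot: [2.733, 1.55, 0.001]
wrist_force: [-2.0, 0.2, 1.9]
width: 0.503
grip_force: 46.3
```

```bash
python3 -c "
from h import *
st()"
```

```text
t 12.6167 q [ 0.3325  0.3004  1.9737 -0.      0.867   0.8715] p [0.5426 0.2137 0.0259] F [-2.0385  0.1643  1.9275] T [-0.0836  0.194  -0.0368] g 46.265267729759216 0.5032851581600173 yaw 1.0317617478468917 z [ 0.0005  0.0001 -1.    ]
```

>>> jog_arm:
  turn:
    - [0,0,0]
    - [0,0,0]
    - [0,0,0]
    - [0,0,0]
    - [0,0,0]
    - [0,0,0]
    - [0,0,0]
    - [0,0,0]
    - [0,0,0]
    - [0,0,0]
    - [0,0,0]
    - [0,0,0]
    - [0,0,0]
    - [0,0,0]
    - [0,0,0]
    - [0,0,0]
    - [0,0,0]
  delta_pos:
    - [0,0,0]
    - [0,0,0]
    - [0,0,0]
    - [0,0,0]
    - [0,0,0]
    - [0,0,0]
    - [0,0,0]
    - [0,0,0]
    - [0,0,-0.01]
    - [0,0,-0.02]
    - [0,0,-0.03]
    - [0,0,-0.03]
    - [0,0,-0.03]
    - [0,0,-0.03]
    - [0,0,-0.03]
    - [0,0,-0.025]
    - [0,0,0]
  gripper: [0.045,0.05,0.055,0.06,0.07,0.08,0.085,0.085,0.085,0.085,0.085,0.085,0.085,0.085,0.085,0.085,0.085]

```text
time: 14.03
tool_pos: [0.5459, 0.2149, 0.2386]
tcp_rot: [2.731, 1.549, 0.019]
wrist_force: [0.2, 0.6, 1.1]
width: 0.997
grip_force: 0.0
```

>>> jog_arm:
  turn:
    - [0,0,0]
    - [0,0,0]
    - [0,0,0]
    - [0,0,0]
    - [0,0,0]
    - [0,0,0]
    - [0,0,0]
    - [0,0,0]
    - [0,0,0]
    - [0,0,0]
    - [0,0,0]
    - [0,0,0]
    - [0,0,0]
  delta_pos:
    - [-0.0342,0.019,0]
    - [-0.0342,0.019,0]
    - [-0.0342,0.019,0]
    - [-0.0342,0.019,0]
    - [-0.0342,0.019,0]
    - [-0.0342,0.019,0]
    - [-0.0342,0.019,0]
    - [-0.0342,0.019,0]
    - [-0.0342,0.019,0]
    - [-0.0342,0.019,0]
    - [-0.0342,0.019,0]
    - [0,0,0]
    - [0,0,0]
  gripper: [0.085,0.085,0.085,0.085,0.085,0.085,0.085,0.085,0.085,0.085,0.085,0.085,0.085]

```text
time: 15.12
tool_pos: [0.5279, -0.2184, 0.2301]
tcp_rot: [-2.735, -1.544, 0.0]
wrist_force: [-0.7, 1.4, -0.1]
width: 0.994
grip_force: 0.0
```

Run:
```python
from h import *
c=(.529,-.217)
st((*c,.025))
M=wcam(); im=vision.read_camera('wrist')[:,:,::-1].copy()
for r,z,k in((.03,.0,(0,255,255)),(.03,.008,(255,0,0))): draw(im,wproj(M,ring(c,r,z)),k)
T=vision.read_camera('top')[:,:,::-1]
cv2.imwrite('pics/w3.png',np.hstack([im[60:360,180:480],cv2.resize(T[220:320,200:360],(480,300),interpolation=cv2.INTER_CUBIC)]))
```

```text
t 15.1167 q [-0.4359  0.0699  1.8308  0.0002  1.2415  0.1071] p [ 0.5279 -0.2184  0.2301] F [-0.7006  1.375  -0.1268] T [-0.0153  0.0044 -0.0541] g 0.0 0.9942166448254902 yaw 1.0277094198915537 z [-0.0005  0.0004 -1.    ]
delta tool [0.0017 0.0003 0.2051]
```

View pics/w3.png

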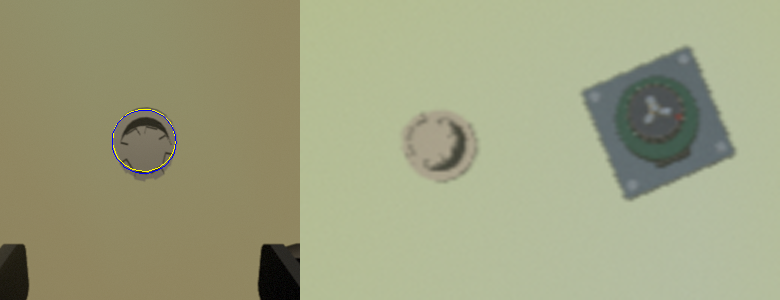

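>>> jog_arm:
  turn:
    - [0,0,0]
    - [0,0,0]
    - [0,0,0]
    - [0,0,0]
    - [0,0,0]
    - [0,0,0]
    - [0,0,0]
    - [0,0,0]
    - [0,0,0]
    - [0,0,0]
    - [0,0,0]
    - [0,0,0]
    - [0,0,0]
    - [0,0,0]
    - [0,0,0]
    - [0,0,0]
    - [0,0,0]
    - [0,0,0]
    - [0,0,0]
    - [0,0,0]
  delta_pos:
    - [0.002,0,0.025]
    - [0,0,0.03]
    - [0,0,0.03]
    - [0,0,0.03]
    - [0,0,0.03]
    - [0,0,0.03]
    - [0,0,0.02]
    - [0,0,0.01]
    - [0,0,0]
    - [0,0,0]
    - [0,0,0]
    - [0,0,0]
    - [0,0,0]
    - [0,0,0]
    - [0,0,0]
    - [0,0,0]
    - [0,0,0]
    - [0,0,0]
    - [0,0,0]
    - [0,0,0]
  gripper: [0.085,0.085,0.085,0.085,0.085,0.085,0.085,0.085,0.085,0.075,0.065,0.055,0.05,0.045,0.04,0.035,0.035,0.035,0.035,0.035]
  grip_force: 60

```text
time: 16.88
tool_pos: [0.5316, -0.2158, 0.0273]
tcp_rot: [2.73, 1.548, 0.004]
wrist_force: [1.2, -0.2, 6.7]
width: 0.503
grip_force: 60.5
```

```bash
python3 -c "
from h import *
st()"
```

```text
t 16.8833 q [-0.429   0.2811  1.9965  0.0001  0.8597  0.1101] p [ 0.5316 -0.2158  0.0273] F [ 1.2108 -0.2467  6.7264] T [ 0.0131 -0.114   0.0536] g 60.510225892066956 0.5027032091291516 yaw 1.0315668829977096 z [ 0.004  -0.0017 -1.    ]
```

>>> jog_arm:
  turn:
    - [0,0,0]
    - [0,0,0]
    - [0,0,0]
    - [0,0,0]
    - [0,0,0]
    - [0,0,0]
    - [0,0,0]
    - [0,0,0]
    - [0,0,0]
    - [0,0,0]
    - [0,0,0]
    - [0,0,0]
  delta_pos:
    - [0,0,-0.005]
    - [0,0,-0.01]
    - [0,0,-0.01]
    - [0,0,-0.01]
    - [0,0,-0.01]
    - [0,0,-0.01]
    - [0,0,-0.005]
    - [0,0,0]
    - [0,0,0]
    - [0,0,0]
    - [0,0,0]
    - [0,0,0]
  gripper: [0.035,0.035,0.035,0.035,0.035,0.035,0.035,0.035,0.035,0.035,0.035,0.035]

```text
time: 17.88
tool_pos: [0.529, -0.2145, 0.0844]
tcp_rot: [-2.732, -1.549, 0.001]
wrist_force: [0.3, 0.3, -4.7]
width: 0.504
grip_force: 61.8
```

```bash
python3 -c "
from h import *
st()"
```

```text
t 17.8833 q [-0.4289  0.2053  1.9657  0.      0.9723  0.1101] p [ 0.529  -0.2145  0.0844] F [ 0.2603  0.3046 -4.7381] T [ 0.0395  0.0177 -0.0469] g 61.751439571380615 0.5044938915541054 yaw 1.0317693867240652 z [-0.0015  0.0007 -1.    ]
```

>>> jog_arm:
  turn:
    - [0,0,0]
    - [0,0,0]
    - [0,0,0]
    - [0,0,0]
    - [0,0,0]
    - [0,0,0]
    - [0,0,0]
    - [0,0,0]
    - [0,0,0]
    - [0,0,0]
  delta_pos:
    - [0,0,-0.01]
    - [0,0,-0.02]
    - [0,0,-0.02]
    - [0,0,-0.02]
    - [0,0,-0.02]
    - [0,0,-0.02]
    - [0,0,-0.016]
    - [0,0,-0.01]
    - [0,0,0]
    - [0,0,0]
  gripper: [0.035,0.035,0.035,0.035,0.035,0.035,0.035,0.035,0.035,0.035]

```text
time: 18.72
tool_pos: [0.5298, -0.2149, 0.2217]
tcp_rot: [2.732, 1.549, 0.001]
wrist_force: [0.6, 0.8, -5.3]
width: 0.5
grip_force: 62.0
```

>>> jog_arm:
  turn:
    - [0,0,0]
    - [0,0,0]
    - [0,0,0]
    - [0,0,0]
    - [0,0,0]
    - [0,0,0]
    - [0,0,0]
    - [0,0,0]
    - [0,0,0]
    - [0,0,0]
    - [0,0,0]
    - [0,0,0]
    - [0,0,0]
    - [0,0,0]
    - [0,0,0]
    - [0,0,0]
    - [0,0,0]
  delta_pos:
    - [0.008,-0.0033,0]
    - [0.016,-0.0066,0]
    - [0.02,-0.0083,0]
    - [0.02,-0.0083,0]
    - [0.02,-0.0083,0]
    - [0.02,-0.0083,0]
    - [0.02,-0.0083,0]
    - [0.02,-0.0083,0]
    - [0.02,-0.0083,0]
    - [0.02,-0.0083,0]
    - [0.02,-0.0083,0]
    - [0.016,-0.0066,0]
    - [0.008,-0.0033,0]
    - [0.004,-0.0012,0]
    - [0,0,0]
    - [0,0,0]
    - [0,0,0]
  gripper: [0.035,0.035,0.035,0.035,0.035,0.035,0.035,0.035,0.035,0.035,0.035,0.035,0.035,0.035,0.035,0.035,0.035]

```text
time: 20.13
tool_pos: [0.5663, 0.0326, 0.2209]
tcp_rot: [2.733, 1.549, -0.001]
wrist_force: [-0.3, 0.9, -5.0]
width: 0.503
grip_force: 62.0
```

```bash
python3 -c "
from h import *
st((.566,.034,.184))"
```

```text
t 20.1333 q [ 0.0139  0.0684  1.8496 -0.0006  1.2243  0.5538] p [0.5663 0.0326 0.2209] F [-0.2776  0.8889 -4.9732] T [ 0.0326 -0.0066  0.0204] g 62.04644322395325 0.5032237161107411 yaw 1.0310464717326202 z [-0.0007 -0.0006 -1.    ]
delta tool [ 0.0011 -0.001   0.0369]
```

>>> jog_arm:
  turn:
    - [0,0,0]
    - [0,0,0]
    - [0,0,0]
    - [0,0,0]
    - [0,0,0]
    - [0,0,0]
    - [0,0,0]
    - [0,0,0]
    - [0,0,0]
  delta_pos:
    - [0.001,-0.001,0.005]
    - [0,0,0.007]
    - [0,0,0.007]
    - [0,0,0.007]
    - [0,0,0.007]
    - [0,0,0.003]
    - [0,0,0]
    - [0,0,0]
    - [0,0,0]
  gripper: [0.035,0.035,0.035,0.035,0.035,0.035,0.035,0.035,0.035]

```text
time: 20.88
tool_pos: [0.5665, 0.0349, 0.1856]
tcp_rot: [2.732, 1.55, 0.001]
wrist_force: [0.2, 0.5, -5.4]
width: 0.501
grip_force: 62.0
```

Run:
```python
from h import *
st()
s=read_state()['tool_pos']; zb=s[2]-.0273
S=vision.read_camera('scene')[:,:,::-1].copy()
S2=S.copy()
for r,z,k in((.03,zb,(0,255,255)),(.022,zb+.064,(0,0,255))): pass
P=proj('scene',ring((.565,.034),.03,zb)); Q=proj('scene',[[.565,.034,.136]])
big=lambda im:cv2.resize(im[150:270,247:367],(390,390),interpolation=cv2.INTER_CUBIC)
b=big(S); 
o=b.copy(); draw(o,(P-[247,150]+.5)*3.25,(0,255,255)); cv2.circle(o,tuple(int(x) for x in ((Q[0]-[247,150]+.5)*3.25)),3,(255,0,0),1)
cv2.imwrite('pics/f.png',np.hstack([b,o]))
```

```text
t 20.8833 q [0.0176 0.0952 1.8879 0.     1.1579 0.5565] p [0.5665 0.0349 0.1856] F [ 0.2254  0.4766 -5.3834] T [-0.0954  0.0096  0.0141] g 62.04603552818298 0.5009282896337708 yaw 1.0318484322156456 z [ 0.0006  0.     -1.    ]
```

View pics/f.png

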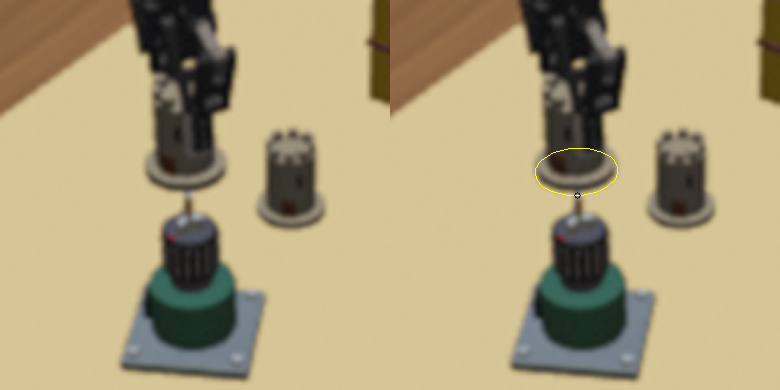

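```bash
python3 -c "
from workcell import ticket
print(ticket.finish_job())"
```

```text
the job is handed in; nothing more can be done
None
```

The job is handed in, though no verdict came back: the chuck is turned to its stop, the lighter tower (left, about 0.15 kg) stands released, and the heavier (about 0.48 kg) is held upright, centred about 2 cm above the bit tip.

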